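Close up the honing unit and hold its access panel down

TASK

Close up the green honing unit: first slide the scraper from its dark rest blade down into the slot of the unit's pale wooden block, fully home, and let go of it; then turn the black quarter-turn fastener until the white slot on its wing lines up with the red line on the panel, and let go, not pressing the panel yet. Then push the aluminium panel all the way down against its frame with the fingers and finish while holding it pressed there, so that I can put the screws in. Leave the pale-handled chisel, the little brass plane and the jar where they are.

Things in the scene. Friction and masses are not known exactly. Their poses are not given: they have to be found in the camera images.
- scraper_grip (a point): Scraper standing upright in the rest: brown wooden handle 90 x 18 x 50 mm (long, thick, high), brass strip near its foot, under it a steel blade 60 mm wide, 4 mm thick, reaching 50 mm below the handle; about 150 g. This point: centre of the handle, 25 mm above its underside. x: along the handle and blade width; y: through the thickness; z: up. Grasp it across the thickness.
- rest: Fixed dark wooden block 110 x 50 x 60 mm (its x, y, z); origin at the centre of its underside. Its groove along x takes the scraper's blade 50 mm deep while the handle's underside lies on the block's top.
- slot_mouth (a point): Slot in the unit's pale wooden block: centre of the slot's mouth in the block's top, 92 mm above the bench. The slot is 68 mm long (its x), 8 mm wide (its y), 56 mm deep, chamfered; z up. Fully home, the handle's underside lies on the block's top, so the handle's centre stands 25 mm above this point. The scraper may go in either way round. Block top: 170 mm along x, 100 mm along y.
- unit: Honing unit: green housing fixed to the bench, 180 mm (x) by 360 mm (y), 92 mm high over block and panel; origin at the centre of its underside. The slot lies at y = -125 mm, the fastener's axis at y = 0, the press spot at y = +115 mm, all at x = 0; the panel spans y = -60 to +170 mm.
- fastener_grip (a point): Quarter-turn fastener: dark collar 42 mm across, standing through a 50 mm hole in the panel, and on it an upright black wing 48 mm long, 12 mm thick, 36 mm high, a white slot line along its top. This point: on the vertical turning axis, 27 mm above the panel, 15 mm below the wing's top. x: along the wing, turning with it; y: across. Mounted on the frame: gripping it does not move the panel.
- fastener (a joint): Angle of the wing's slot from the red line on the panel, rad; 0 is aligned, positive is anticlockwise seen from above. It starts at 0.85 to 1.35, so turn it clockwise. Range -1.65 to 1.65; slight friction (0.06 N m), no stop at 0, stays where it is left. The red line runs along the unit's x.
- press_spot (a point): Centre of the blue disc (38 mm across) on top of the aluminium access panel: the place to press. The panel is 150 x 230 x 6 mm and floats level on guides and a springy seal 6 mm above its frame, its top 92 mm above the bench. x: along the red line; y: along the unit, away from the wooden block; z: up. It moves down with the panel.
- panel (a joint): How far the panel is pressed down, m: 0 is up, 0.006 is hard against the frame. It begins to move at about 4 N and takes about 10 N to reach the frame; it springs back up when let go.
- chisel: Chisel lying on the bench, pale handle, 260 mm long; leave alone.
- plane: Small brass finger plane, 85 x 32 x 45 mm; leave alone.
- jar: Closed jar, 64 mm across, 85 mm high; leave alone.
Not all that is in view belongs to the job. Of the things that look like the part that bears scraper_grip, the middle-sized one is meant.

How it is judged (in metres and radians):
On the way, in this order (a step that is already met when the one before it is completed fails the run):
1. the scraper stands fully home in the block's slot and has been let go (horizontal distance between scraper_grip and slot_mouth below 0.007 m and z of scraper_grip in the frame of slot_mouth between 0.021 and 0.0275 m and angle between the z axis of scraper_grip and the z axis of slot_mouth, either way round below 0.07 rad and angle between the x axis of scraper_grip and the x axis of slot_mouth, either way round below 0.12 rad and contact force between the fingers and scraper below 0.1 N), for 0.2 s.
2. the fastener's slot is in line with the red line, it has been let go, and the panel is not yet pressed (value of joint fastener between -0.13 and 0.13 rad and contact force between the fingers and fastener below 0.1 N and value of joint panel below 0.003 m), for 0.2 s.
3. the panel is pressed by the fingers against its frame (value of joint fastener between -0.13 and 0.13 rad and value of joint panel above 0.005 m and contact force between the fingers and panel above 7 N), for 0.2 s.
At the end, for the whole second after the job is handed in: The fingers hold the panel within 1 mm of its frame with over 7 N; the fastener's slot is within 0.13 rad of the red line; the scraper is released, upright (0.07 rad) and home in the slot: handle centre 21 to 27.5 mm above the mouth, 7 mm sideways, in line within 0.12 rad (all of step 1 and all of step 3); the arm keeps its last pose, push and grip.
It fails at once if the pale-handled chisel, the brass plane or the jar is shifted by more than 40 mm (distance of any of chisel, plane, jar from where it was at the start of the episode above 0.04 m).
It also fails if it takes over 62 s, if anything falls off the work surface, if the arm or the gripper's body presses on something with over 40 N, if the wrist force passes 120 N, or if a joint passes its speed limit or range.

ROBOT

A 6-joint arm with a two-finger parallel gripper is mounted at the origin on the work surface. World frame = base frame: x ahead of the robot, y to its left, z up, the work surface at z = 0. Lengths are in m, angles in degrees, forces in N, time in s.
With the tool pointing down it reaches from about 0.325 to 0.775 m from the base axis. Payload 5.5 kg.
Tool frame: the origin (TCP) lies at the very end of the fingers, on their centre line; the grasp point (between the pads) lies 19 mm behind it; x points along the fingers, y is the direction in which the jaws open and shut, and the axes are right-handed (so a half turn about x gives the same grasp; the last joint's range is limited). The gripper opens to 85 mm and grips with 20 to 120 N. Pads are 22 mm wide; open, the fingers measure 114 mm over their backs; the gripper's body (76 mm by 85 mm) begins 54 mm behind the grasp point. The pads swing forward as they close: fully open they stand 13 mm farther back than shut.
Start: joints at [69.632, 5.22, 70.514, -0, 104.267, -3.249], TCP at [0.177, 0.573, 0.193] pointing down, gripper open.
Joint ranges: [-164.24, 164.24], [-49.07, 125.15], [9.68, 141.18], [-86.29, 266.29], [3.28, 154.24], [-151.56, 151.56]. Speed limits (degrees/s): [147.25, 147.25, 172.46, 180, 180, 180].

INTERFACE

Orientations are given as [roll, pitch, yaw] about the fixed x, y, z axes, in that order (R = Rz(yaw) Ry(pitch) Rx(roll)).
In Python, from cell import ctrl, eyes, models gives the robot as it stands.
- The arm moves only by the tool jog_arm, never from a script. Its argument "targets" is a list of rows, each a list of 3 entries, a list of its own where there are three numbers: the finger opening in cm, from 0 to 8.54, then the shift along the tool's x, y, z in cm, then the turn about the tool's x in rad. A call has 1 to 8 rows; each row is the pose to reach, as a shift and turn from the pose commanded when the call began, along the tool's axes at that moment; what a row does not reach only later rows make up. A row lasts 1/8 s, in which the tool goes at most 62.5 mm and 10.7 degrees, less where a joint would pass 70% of its speed; a pose out of reach is approached as far as the arm can. A call with a gripper value outside its range is refused whole. The fingers move at their own pace and stop on an object; the grip force is fixed at half the most. Time passes only in rows, so rows that repeat a pose let the fingers close. It gives the time, the measured TCP pose, the force and the opening at its end, in the units of the state.
- ctrl.state(): the state, without advancing time (a new reading comes with each control period).
- eyes.get_image(name): name is "side" or "top"; returns a dict with "frame" (384x512x3 uint8, red, green, blue), "range_z" (384x512 float32, m along the optical axis (not along the pixel's ray), 0 where there is no reading), "mtx" (3x3 intrinsics, pixels), "pose" (4x4, takes a point from camera to world coordinates). Camera axes: x right, y down, z forward; pixel columns grow to the right and rows downward; lengths in m; the calibration is good to about 2 mm. A picture is of the moment at which its call begins.
- ctrl.job_done(): hands the job in, once; it reports no verdict.
Trained networks look in the newest picture that a camera, given by its name, has taken for a name from the list of things; names that differ only in an ending like _2 or _b are one class to them, and where a whole thing is asked for, a point or a joint stands for the part that bears it (a point fixed in the world has none). Each returns a list of dicts, best first, with "confidence" (0 to 1); they miss things now and then, are a little off and sometimes report something else, mostly with a low value. They report only what shows in the picture. A call takes as long as a camera call. They do not tell look-alikes from the thing itself.
- models.find_in(camera, label): "centre" ([x, y, z] in m, in world coordinates, good to about 4 mm: the middle of the surface that is visible of it).
The state is a dict: "t": time; "joints": joint angles; "qd": joint speeds; "effort": joint torques, N m; "position": TCP position; "ee_rot": TCP orientation; "ft_force": force on the tool from outside, world axes, zero at the start; "wrist_torque": the same for the moment, N m; "grip_width": opening from 0.0 (shut) to 1.0 (fully open).
Only numpy, scipy, OpenCV 4.12 (cv2) and the standard library are available. Lean on these libraries where they do the work, as an engineer would, in place of code of your own. Each camera call takes 0.05 s, during which the arm holds its last target.

## Working session

There is one attempt and no reset: what is moved stays moved. The work goes in short steps, Python scripts to look and compute and a tool call to move; the robot and the scene stay as the last step left them, time stands still between calls to the robot, and variables do not carry over. Pictures are saved under pics/ and viewed, and the job is handed in when it is done.

Besides the shell and the picture viewer there is one more tool, called after "Request:" by a JSON object that holds its "method" and its "body", one argument or row to a line. jog_arm: Moves the arm, as the interface text tells. Its arguments: {"type":"object","properties":{"targets":{"type":"array"}},"required":["targets"]}

```bash
mkdir -p pics; ls
python3 - <<'E'
from cell import ctrl, eyes, models
import cv2,numpy as np
print(ctrl.state())
for c in ["top","side"]:
    d=eyes.get_image(c)
    cv2.imwrite(f"pics/{c}0.png",d["frame"][:,:,::-1])
    np.savez(f"/tmp/{c}0.npz",**d)
    print(c,d["mtx"].tolist(),d["pose"].round(3).tolist())
    for n in ["scraper_grip","rest","slot_mouth","unit","fastener_grip","press_spot","chisel","plane","jar"]:
        try: print(n,[(np.round(r["centre"],3).tolist(),round(r["confidence"],2)) for r in models.find_in(c,n)])
        except Exception as e: print(n,e)
E
```

```text
pics
{'t': 0.0, 'joints': array([ 6.96310446e+01,  5.26374646e+00,  7.05832894e+01, -1.81310959e-03,
        1.04265422e+02, -3.24838018e+00]), 'qd': array([-0.01609832, -0.05817657, -0.05396894,  0.03592743, -0.07418775,
       -0.04493231]), 'effort': array([ 7.70436327e-05, -4.58743823e+01, -4.18014443e+01, -4.25272447e-05,
        1.21860954e-02, -2.59267739e-05]), 'position': array([0.17651596, 0.5730752 , 0.19223037]), 'ee_rot': array([ -92.35273786,   89.88752825, -109.47375813]), 'ft_force': array([-0.49541974, -0.85123575, -0.14022587]), 'wrist_torque': array([0.00159742, 0.00571172, 0.06529388]), 'grip_width': 0.9995733068026119}
top [[392.2047583451184, 0.0, 256.0077991031223], [0.0, 392.2047583451184, 190.1760368452927], [0.0, 0.0, 1.0]] [[0.014, -0.984, 0.177, 0.235], [-1.0, -0.016, -0.009, 0.026], [0.012, -0.177, -0.984, 1.414], [0.0, 0.0, 0.0, 1.0]]
scraper_grip [([0.265, -0.262, 0.132], 0.96), ([0.572, 0.123, 0.116], 0.6)]
rest [([0.463, -0.305, 0.065], 0.61)]
slot_mouth [([0.564, 0.124, 0.089], 0.59), ([0.632, 0.375, 0.083], 0.42)]
unit [([0.569, 0.126, 0.091], 0.97)
[... 347 characters left out ...]
5.19351874656334], [0.0, 0.0, 1.0]] [[0.997, -0.061, 0.039, 0.45], [-0.071, -0.701, 0.71, -0.752], [-0.016, -0.711, -0.703, 0.883], [0.0, 0.0, 0.0, 1.0]]
scraper_grip [([0.27, -0.279, 0.105], 0.94), ([0.479, -0.329, 0.098], 0.89), ([0.518, -0.226, 0.054], 0.77), ([0.476, -0.345, 0.051], 0.41)]
rest [([0.475, -0.345, 0.053], 0.86), ([0.578, 0.06, 0.091], 0.3)]
slot_mouth [([0.578, 0.06, 0.092], 0.79)]
unit [([0.579, 0.061, 0.092], 0.9)]
fastener_grip [([0.585, 0.113, 0.097], 0.73)]
press_spot [([0.564, 0.175, 0.087], 0.91), ([0.58, 0.061, 0.091], 0.36)]
chisel [([0.676, -0.397, 0.022], 0.72), ([0.56, 0.176, 0.093], 0.54)]
plane [([0.374, -0.153, 0.021], 0.96)]
jar [([0.642, 0.36, 0.06], 0.6)]
```

View pics/top0.png

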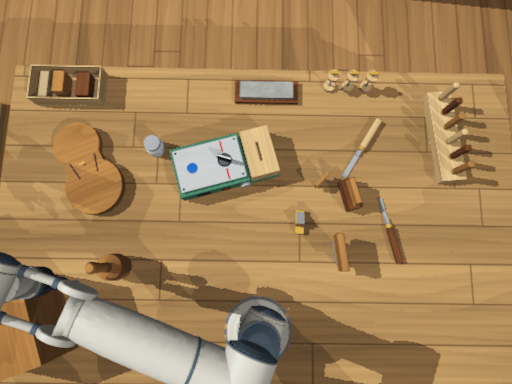

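View pics/side0.png

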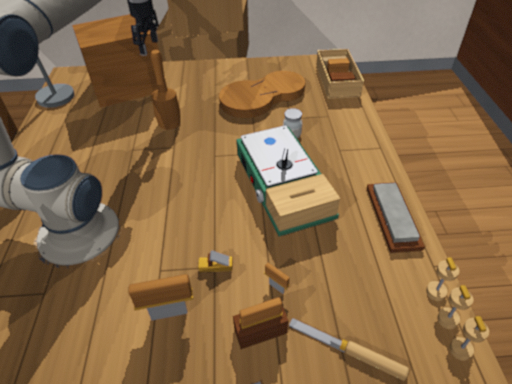

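```bash
cat > h.py <<'E'
import numpy as np,cv2
def cloud(d):
    z=d["range_z"];K=d["mtx"];P=d["pose"]
    v,u=np.mgrid[:z.shape[0],:z.shape[1]]
    p=np.stack([(u-K[0,2])/K[0,0]*z,(v-K[1,2])/K[1,1]*z,z],-1)
    return p@P[:3,:3].T+P[:3,3], z>0
def proj(d,p):
    P=d["pose"];q=(np.asarray(p)-P[:3,3])@P[:3,:3];q=q@d["mtx"].T;return q[...,:2]/q[...,2:]
def sel(d,c,r,z0,z1):
    w,ok=cloud(d)
    return ok&(np.hypot(w[...,0]-c[0],w[...,1]-c[1])<r)&(w[...,2]>z0)&(w[...,2]<z1),w
def rect(xy):
    (c,s,a)=cv2.minAreaRect((xy*1000).astype(np.float32)); 
    if s[0]<s[1]: s=(s[1],s[0]);a+=90
    a=(a+90)%180-90
    return np.round(c,1),np.round(s,1),round(a,1)
E
python3 - <<'E'
from h import *
for c in ["top","side"]:
    d=np.load(f"/tmp/{c}0.npz")
    for nm,ctr,r,z0,z1 in [("scr",(.476,-.32),.075,.1,.13),("rest",(.476,-.32),.09,.053,.066),("unit",(.57,.125),.25,.086,.098),("wing",(.575,.12),.05,.112,.14)]:
        m,w=sel(d,ctr,r,z0,z1); p=w[m]
        print(c,nm,len(p),p.mean(0).round(4),"zmed",np.percentile(p[:,2],[10,50,90]).round(4),rect(p[:,:2]))
    f=d["frame"][:,:,::-1]
    # crops
    for nm,p in [("scr",(.476,-.32,.09)),("unit",(.57,.11,.09))]:
        u,v=proj(d,p).astype(int); R=40 if nm=="scr" else 60
        cr=f[v-R:v+R,u-R:u+R]; cv2.imwrite(f"pics/{c}_{nm}.png",cv2.resize(cr,(600,600),interpolation=cv2.INTER_CUBIC)); print(c,nm,u,v)
E
cd pics; python3 -c "
import cv2,numpy as np
r=[np.hstack([cv2.resize(cv2.imread(f'{c}_{n}.png'),(300,300)) for n in('scr','unit')]) for c in('top','side')]
cv2.imwrite('crops.png',np.vstack(r))"
```

```text
top scr 144 [ 0.4745 -0.324   0.1081] zmed [0.1039 0.1081 0.1124] (array([ 475.2, -324.8]), array([89., 20.]), 14.2)
top rest 225 [ 0.4664 -0.3159  0.0594] zmed [0.0557 0.0596 0.0631] (array([ 474. , -324.9]), array([110.4,  52.6]), 14.8)
top unit 3852 [0.5779 0.1223 0.0914] zmed [0.088  0.0914 0.0948] (array([591.7, 152.5]), array([397.2, 216. ]), -74.3)
top wing 68 [0.5765 0.1239 0.1299] zmed [0.1202 0.131  0.1367] (array([577.7, 124.1]), array([47.2, 12.5]), 74.2)
top scr 352 190
top unit 228 162
side scr 407 [ 0.4761 -0.3274  0.1077] zmed [0.1037 0.1082 0.1102] (array([ 476.5, -325.2]), array([88.9, 19.6]), 15.3)
side rest 593 [ 0.473  -0.3379  0.0591] zmed [0.0567 0.0591 0.0618] (array([ 475.8, -324.7]), array([110.4,  52. ]), 14.6)
side unit 4300 [0.5846 0.0996 0.0905] zmed [0.0884 0.0905 0.0926] (array([588.8, 144.6]), array([393.3, 191. ]), -76.7)
side wing 80 [0.5792 0.1183 0.1284] zmed [0.1186 0.1309 0.134 ] (array([580.1, 123.2]), array([50.9, 11.9]), 74.1)
side scr 260 309
side unit 281 168
```

View pics/crops.png

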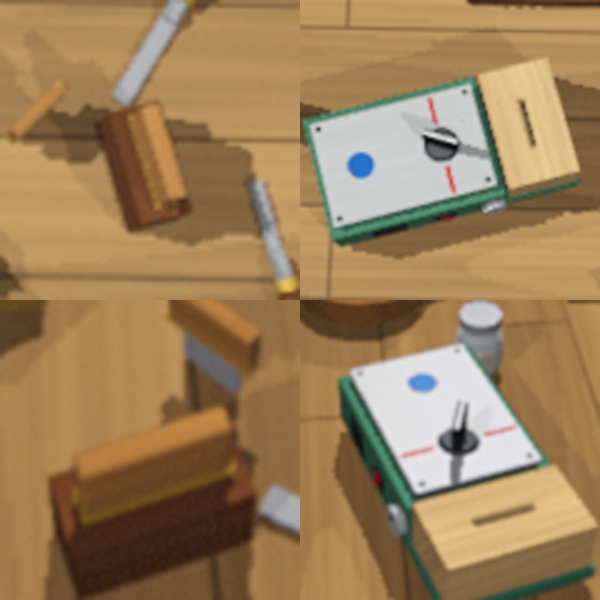

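Run:
```python
from h import *
for c in ["top","side"]:
    d=np.load(f"/tmp/{c}0.npz"); m,w=sel(d,(.58,.11),.21,.084,.100)
    # intersect rays with z=.092
    K=d["mtx"];P=d["pose"];v,u=np.mgrid[:384,:512]
    r=np.stack([(u-K[0,2])/K[0,0],(v-K[1,2])/K[1,1],np.ones(u.shape)],-1)@P[:3,:3].T
    g=(r*((.092-P[2,3])/r[...,2])[...,None]+P[:3,3])
    hsv=cv2.cvtColor(d["frame"],cv2.COLOR_RGB2HSV).astype(int);H,S,V=hsv[...,0],hsv[...,1],hsv[...,2]
    near=np.hypot(g[...,0]-.58,g[...,1]-.11)<.21
    inb=near&(np.hypot(g[...,0]-.61,g[...,1]+.01)<.12)
    blue=near&(H>95)&(H<125)&(S>120)
    red=near&((H<6)|(H>172))&(S>90)&m
    white=near&(S<45)&(V>150)&m&(np.hypot(g[...,0]-.63,g[...,1]-.375)>.06)
    wood=inb&m&(H>10)&(H<28)&(S>50)&(V>150)
    print(c,"blue",blue.sum(),g[blue].mean(0).round(4)[:2],rect(g[blue][:,:2]))
    print("red",red.sum(),g[red].mean(0).round(4)[:2],rect(g[red][:,:2]))
    def big(mm):
        n,l,s,_=cv2.connectedComponentsWithStats(mm.astype(np.uint8));return l==1+np.argmax(s[1:,4])
    wood=big(wood);white=big(white)
    print("wood",wood.sum(),rect(g[wood][:,:2]),"white",rect(g[white][:,:2]))
    mt=rect(g[wood][:,:2]);cc=np.array(mt[0])/1000
    th=np.radians(14); a=np.array([np.cos(th),np.sin(th)]);b=np.array([-a[1],a[0]])
    rel=g[...,:2]-cc; 
    sl=(abs(rel@a)<.06)&(abs(rel@b)<.03)&(V<130)
    print("slot",sl.sum(),g[sl].mean(0).round(4)[:2],rect(g[sl][:,:2]))
```

```text
top blue 78 [0.5487 0.2347] (array([554.1, 180.1]), array([146.5,  32.4]), -84.4)
red 28 [0.5791 0.1259] (array([579.6, 126. ]), array([137.2,   4.2]), 15.8)
wood 1293 (array([612.2,   4.1]), array([170.2, 100.1]), 15.8) white (array([563.4, 177.7]), array([230.9, 148.9]), -74.1)
slot 23 [0.613  0.0069] (array([611.7,   6.7]), array([60.2,  4.3]), 15.5)
side blue 46 [0.5476 0.2355] (array([547.7, 236.1]), array([27.5, 24.3]), -5.2)
red 0 [nan nan] (array([0., 0.]), array([0., 0.]), 0.0)
wood 1704 (array([613.2,   2.1]), array([171.8, 101.6]), 15.8) white (array([564. , 175.1]), array([230.4, 151.7]), -74.1)
slot 8 [0.5983 0.    ] (array([601.8,   0.8]), array([34.2,  1.7]), 13.9)<stdin>:16: RuntimeWarning: Mean of empty slice.
  ret = um.true_divide(
```

Run:
```python
from h import *
th=np.radians(15.8); a=np.array([np.cos(th),np.sin(th)]);b=np.array([-a[1],a[0]])
o=np.array([.6128,.0032])
for c in ["top","side"]:
    d=np.load(f"/tmp/{c}0.npz");gray=cv2.cvtColor(d["frame"],cv2.COLOR_RGB2GRAY)
    s=np.arange(-60,61)/1000.;t=np.arange(-30,31)/1000.
    pts=o+s[None,:,None]*a+t[:,None,None]*b
    q=proj(d,np.concatenate([pts,np.full(pts.shape[:2]+(1,),.092)],-1)).astype(np.float32)
    im=cv2.remap(gray,q[...,0],q[...,1],cv2.INTER_CUBIC).astype(float)
    pr=im[:,40:80].mean(1); bg=np.median(pr); w=np.clip(bg-15-pr,0,None); w[abs(t)>.015]=0
    print(c,"t0 mm",1000*(w*t).sum()/w.sum(),pr[18:44:2].round())
    k=abs(t-(w*t).sum()/w.sum())<.004
    pl=im[k].mean(0); wl=(pl<(pl.min()+np.percentile(pl,90))/2); print("s ext",s[wl].min(),s[wl].max())
    for lo,hi in[(32,50),(70,88)]:
        p2=im[:,lo:hi].mean(1);w=np.clip(np.median(p2)-15-p2,0,None);w[abs(t)>.015]=0;print(1000*(w*t).sum()/w.sum())
```

```text
top t0 mm 3.722370021283065 [195. 197. 200. 203. 197. 175. 134.  96.  92. 117. 148. 173. 188.]
s ext -0.033 0.034
3.7600000000000002
3.6484819734345355
side t0 mm 1.1523230665970619 [192. 192. 185. 167. 142. 117. 105. 108. 120. 140. 160. 177. 186.]
s ext -0.035 0.035
1.2094910253257931
1.1579744279946167
```

```bash
cat >> h.py <<'E'
from scipy.spatial.transform import Rotation as Ro
def pose():
    from cell import ctrl
    s=ctrl.state(); return np.array(s["position"]),Ro.from_euler("xyz",s["ee_rot"],degrees=True).as_matrix(),s
def rep(*tg):
    """tg: (x,y,z,yawY deg) targets; prints shift cm in tool axes and turn rad about tool x"""
    p,R,s=pose()
    ya=np.degrees(np.arctan2(R[1,1],R[0,1]))
    print("t",round(s["t"],2),"p",p.round(4),"yawY",round(ya,2),"tilt",R[:,0].round(4),"F",s["ft_force"].round(2),"M",s["wrist_torque"].round(3),"w",round(s["grip_width"]*8.54,2),"q",s["joints"].round(1))
    for x,y,z,a in tg:
        d=R.T@(np.array([x,y,z])-p)*100
        t=(a-ya+180)%360-180
        print("  shift cm",d.round(2),"turn rad",round(-np.radians(t),3))
E
python3 -c "
from h import *
rep((.40,.2,.20,-75.3),(.4755,-.325,.19,-75.3),(.4755,-.325,.19,104.7))"
```

```text
t 1.0 p [0.1766 0.5734 0.1934] yawY 72.88 tilt [-0.e+00 -1.e-04 -1.e+00] F [-0.26 -0.09  0.92] M [-0.015  0.01  -0.01 ] w 8.53 q [ 69.6   5.2  70.5  -0.  104.3  -3.2]
  shift cm [ -0.66 -29.11  32.34] turn rad 2.586
  shift cm [  0.34 -77.06  55.01] turn rad 2.586
  shift cm [  0.34 -77.06  55.01] turn rad -0.555
```

Request:
{"method": "jog_arm", "body": {
  "targets": [
    [8.5,[-0.3,-3.6,4.0],0.18],
    [8.5,[-0.6,-7.3,8.1],0.35],
    [8.5,[-1.0,-10.9,12.1],0.52],
    [8.5,[-1.3,-14.5,16.2],0.7],
    [8.5,[-1.6,-18.2,20.2],0.87],
    [8.5,[-2.0,-21.8,24.2],1.04],
    [8.5,[-2.3,-25.5,28.3],1.22],
    [8.5,[-2.6,-29.1,32.3],1.39]
  ]
}}

```text
t: 2.0
position: [0.4003, 0.1986, 0.2198]
ee_rot: [120.2, 89.9, 23.1]
ft_force: [0.5, 1.1, -0.6]
grip_width: 0.993
```

```bash
python3 -c "
from h import *
rep((.4755,-.325,.19,-75.3),(.4755,-.325,.14,-75.3))"
```

```text
t 2.0 p [0.4003 0.1986 0.2198] yawY -7.09 tilt [ 1.e-03  4.e-04 -1.e+00] F [ 0.5   1.08 -0.59] M [ 0.     0.011 -0.015] w 8.48 q [ 22.  -18.   89.3   0.  108.6  29.1]
  shift cm [ 2.96 13.92 51.03] turn rad 1.191
  shift cm [ 7.96 13.91 51.04] turn rad 1.191
```

Request:
{"method": "jog_arm", "body": {
  "targets": [
    [8.5,[0.3,1.6,5.8],0.16],
    [8.5,[0.6,3.2,11.6],0.32],
    [8.5,[1.0,4.8,17.4],0.48],
    [8.5,[1.4,6.4,23.2],0.64],
    [8.5,[1.8,8.0,29.0],0.8],
    [8.5,[2.2,9.6,34.8],0.95],
    [8.5,[2.6,11.2,40.6],1.1],
    [8.5,[3.0,12.7,46.4],1.19]
  ]
}}

```text
t: 3.0
position: [0.4712, -0.2776, 0.1895]
ee_rot: [150.3, 90.0, -14.9]
ft_force: [0.4, 0.4, -0.2]
grip_width: 0.994
```

```bash
python3 -c "
from h import *
rep((.4755,-.325,.13,-75.3),(.4755,-.325,.07,-75.3))"
```

```text
t 3.0 p [ 0.4712 -0.2776  0.1895] yawY -75.17 tilt [ 7.e-04 -2.e-04 -1.e+00] F [ 0.41  0.41 -0.19] M [ 0.035 -0.041  0.013] w 8.49 q [-34.1  -3.1  79.3   0.  103.7  41.1]
  shift cm [5.95 4.69 0.8 ] turn rad 0.002
  shift cm [11.95  4.69  0.8 ] turn rad 0.002
```

Request:
{"method": "jog_arm", "body": {
  "targets": [
    [6.0,[0.0,4.7,0.8],0.0],
    [6.0,[4.0,4.7,0.8],0.0],
    [6.0,[8.0,4.7,0.8],0.0],
    [6.0,[10.0,4.7,0.8],0.0],
    [6.0,[12.0,4.7,0.8],0.0],
    [6.0,[12.0,4.7,0.8],0.0]
  ]
}}

```text
t: 3.75
position: [0.4752, -0.3224, 0.0683]
ee_rot: [-51.6, 89.9, 143.5]
ft_force: [0.9, 0.6, 0.6]
grip_width: 0.7
```

Run:
```python
from h import *
from cell import eyes
d=eyes.get_image("side")
rep((.4755,-.325,.07,-75.3))
u,v=proj(d,(.476,-.325,.09)).astype(int);f=d["frame"][:,:,::-1]
cv2.imwrite("pics/g1.png",cv2.resize(f[v-60:v+60,u-60:u+60],(600,600),interpolation=cv2.INTER_CUBIC))
```

```text
t 3.8 p [ 0.4758 -0.3229  0.0698] yawY -74.93 tilt [ 2.e-04 -2.e-04 -1.e+00] F [ 0.28 -0.14  0.8 ] M [ 0.035 -0.057  0.025] w 5.97 q [-37.5   2.   86.4  -0.   91.6  37.4]
  shift cm [-0.02  0.2   0.08] turn rad 0.007
```

View pics/g1.png

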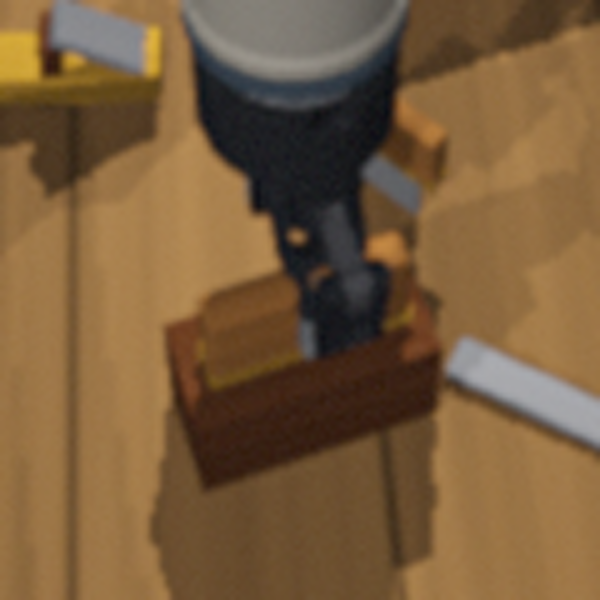

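Request:
{"method": "jog_arm", "body": {
  "targets": [
    [6.0,[0.0,0.2,0.0],0.0],
    [0.0,[0.0,0.2,0.0],0.0],
    [0.0,[0.0,0.2,0.0],0.0],
    [0.0,[0.0,0.2,0.0],0.0],
    [0.0,[0.0,0.2,0.0],0.0],
    [0.0,[0.0,0.2,0.0],0.0],
    [0.0,[0.0,0.2,0.0],0.0]
  ]
}}

```text
t: 4.68
position: [0.4764, -0.325, 0.0702]
ee_rot: [130.8, 89.9, -34.1]
ft_force: [-0.9, 0.8, 5.3]
grip_width: 0.17
```

```bash
python3 -c "
from h import *
rep((.4755,-.325,.19,-75.3))"
```

```text
t 4.67 p [ 0.4764 -0.325   0.0702] yawY -74.94 tilt [ 1.e-03 -7.e-04 -1.e+00] F [-0.92  0.75  5.29] M [ 0.135  0.106 -0.041] w 1.45 q [-37.7   2.2  86.2   0.   91.6  37.3]
  shift cm [-11.98  -0.02   0.08] turn rad 0.006
```

Request:
{"method": "jog_arm", "body": {
  "targets": [
    [0.0,[0.0,0.0,0.0],0.0],
    [0.0,[0.0,0.0,0.0],0.0],
    [0.0,[-1.0,0.0,0.0],0.0],
    [0.0,[-2.5,0.0,0.0],0.0],
    [0.0,[-4.0,0.0,0.0],0.0],
    [0.0,[-4.0,0.0,0.0],0.0]
  ]
}}

```text
t: 5.42
position: [0.477, -0.3256, 0.1118]
ee_rot: [126.6, 89.8, -38.3]
ft_force: [0.6, -0.8, -1.1]
grip_width: 0.164
```

Run:
```python
from h import *
from cell import eyes
d=eyes.get_image("side")
rep((.4755,-.325,.20,-75.3))
u,v=proj(d,(.476,-.325,.09)).astype(int);f=d["frame"][:,:,::-1]
cv2.imwrite("pics/g2.png",cv2.resize(f[v-60:v+60,u-60:u+60],(600,600),interpolation=cv2.INTER_CUBIC))
```

```text
t 5.47 p [ 0.4766 -0.3253  0.1105] yawY -74.94 tilt [ 0.0015 -0.0012 -1.    ] F [-0.77 -0.34 -0.17] M [ 0.02   0.055 -0.038] w 1.48 q [-37.7   1.5  82.7  -0.   95.6  37.3]
  shift cm [-8.95 -0.04  0.09] turn rad 0.006
```

View pics/g2.png

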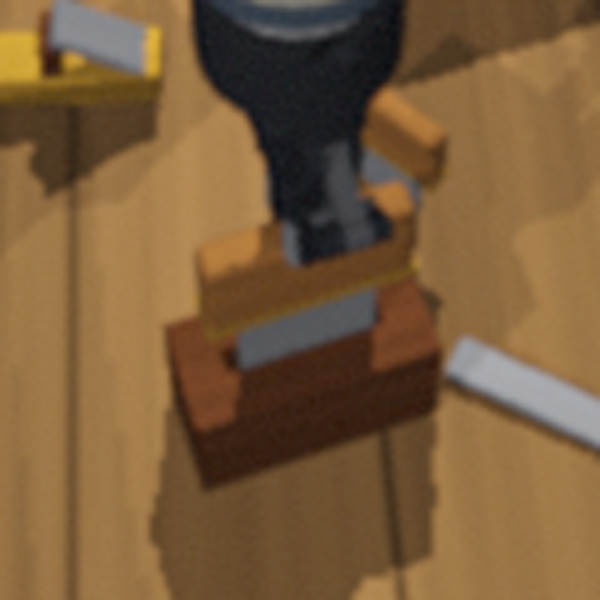

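Request:
{"method": "jog_arm", "body": {
  "targets": [
    [0.0,[-5.0,0.0,0.0],0.0],
    [0.0,[-9.0,0.0,0.0],0.0],
    [0.0,[-9.0,0.0,0.0],0.0]
  ]
}}

```text
t: 5.85
position: [0.4773, -0.3258, 0.2035]
ee_rot: [126.9, 89.6, -38.1]
ft_force: [-0.2, -0.3, -0.4]
grip_width: 0.171
```

```bash
python3 -c "
from h import *
rep((.613,.0058,.185,-74.2))"
```

```text
t 5.85 p [ 0.4773 -0.3258  0.2035] yawY -74.94 tilt [ 0.0054 -0.0042 -1.    ] F [-0.24 -0.31 -0.42] M [ 0.021  0.031 -0.009] w 1.46 q [-37.7   1.5  73.3  -0.  104.8  37.3]
  shift cm [  1.78 -28.5  -21.71] turn rad -0.013
```

Request:
{"method": "jog_arm", "body": {
  "targets": [
    [0.0,[0.0,-4.2,-3.2],0.0],
    [0.0,[0.5,-8.5,-6.5],-0.013],
    [0.0,[0.8,-13.0,-10.0],-0.013],
    [0.0,[1.0,-17.5,-13.5],-0.013],
    [0.0,[1.3,-22.0,-17.0],-0.013],
    [0.0,[1.6,-26.0,-20.0],-0.013],
    [0.0,[1.8,-28.5,-21.8],-0.013],
    [0.0,[1.8,-28.5,-21.8],-0.013]
  ]
}}

```text
t: 6.85
position: [0.6122, 0.0094, 0.1784]
ee_rot: [-24.3, 89.8, 171.7]
ft_force: [-0.0, -1.7, -1.6]
grip_width: 0.167
```

```bash
python3 -c "
from h import *
rep((.613,.0058,.165,-74.2))"
```

```text
t 6.85 p [0.6122 0.0094 0.1784] yawY -73.99 tilt [-4.2e-03  6.0e-04 -1.0e+00] F [-0.01 -1.71 -1.59] M [0.03  0.003 0.029] w 1.43 q [ -2.3   7.2  69.9   0.  103.1  71.7]
  shift cm [1.34 0.37 0.02] turn rad 0.004
```

Request:
{"method": "jog_arm", "body": {
  "targets": [
    [0.0,[0.5,0.0,0.0],0.0],
    [0.0,[0.5,0.0,0.0],0.0],
    [0.0,[0.5,0.0,0.0],0.0]
  ]
}}

```text
t: 7.22
position: [0.6124, 0.006, 0.1763]
ee_rot: [33.5, 90.0, -130.8]
ft_force: [-0.3, 1.2, -1.2]
grip_width: 0.171
```

Run:
```python
from h import *
from cell import eyes
rep((.613,.0058,.165,-74.2))
fs=[]
for c in ["side","top"]:
    d=eyes.get_image(c);np.savez(f"/tmp/{c}1.npz",**d)
    u,v=proj(d,(.613,.006,.11)).astype(int);f=d["frame"][:,:,::-1]
    fs.append(cv2.resize(f[v-40:v+40,u-40:u+40],(400,400),interpolation=cv2.INTER_CUBIC)); print(u,v)
cv2.imwrite("pics/h1.png",np.hstack(fs)); rep()
```

```text
t 7.22 p [0.6124 0.006  0.1763] yawY -74.28 tilt [-1.e-04 -1.e-04 -1.e+00] F [-0.26  1.16 -1.2 ] M [-0.02   0.029 -0.021] w 1.46 q [ -2.6   7.   70.3  -0.  102.7  71.7]
  shift cm [ 1.13  0.03 -0.05] turn rad -0.001
302 188
258 149
t 7.33 p [0.6126 0.0063 0.1767] yawY -74.26 tilt [ 4.e-04 -0.e+00 -1.e+00] F [ 0.05 -0.15 -1.04] M [0.056 0.011 0.001] w 1.47 q [ -2.6   7.   70.3  -0.  102.7  71.7]
```

View pics/h1.png

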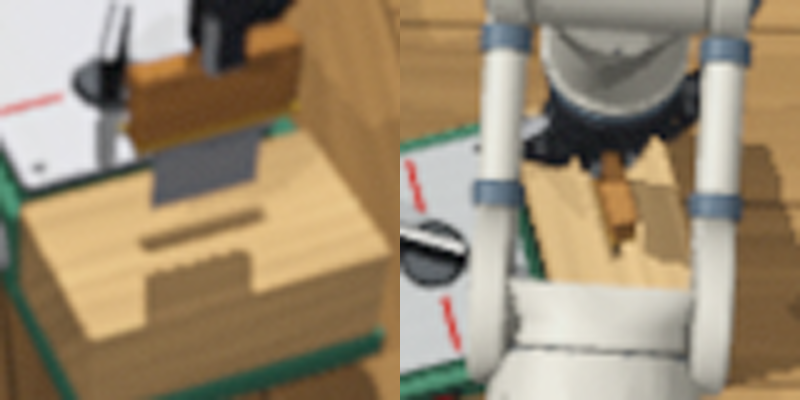

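```bash
cat >> h.py <<'E'
def ray(d,uv,z):
    K=d["mtx"];P=d["pose"];r=P[:3,:3]@np.array([(uv[0]-K[0,2])/K[0,0],(uv[1]-K[1,2])/K[1,1],1.]);return P[:3,3]+r*(z-P[2,3])/r[2]
E
python3 - <<'E'
from h import *
th=np.radians(15.8); a=np.array([np.cos(th),np.sin(th)]);b=np.array([-a[1],a[0]])
o=np.array([.6128,.0032])
d=np.load("/tmp/side1.npz");f=d["frame"]
for nm,z,pts in[("blade",.1167,[(152,207),(257,183)]),("slot",.092,[(140,245),(265,212)])]:
    for q in pts:
        w=ray(d,(q[0]/5+262,q[1]/5+148),z)[:2]-o; print(nm,1000*w@a,1000*w@b)
# profile
s=np.arange(-60,61)/1000.;t=np.arange(-45,31)/1000.
g=cv2.cvtColor(f,cv2.COLOR_RGB2GRAY)
for z in(.092,.1167):
    pts=o+s[None,:,None]*a+t[:,None,None]*b
    q=proj(d,np.concatenate([pts,np.full(pts.shape[:2]+(1,),z)],-1)).astype(np.float32)
    im=cv2.remap(g,q[...,0],q[...,1],cv2.INTER_CUBIC).astype(float)
    print(z,list(zip((t*1000).round().astype(int).tolist(),im[:,42:78].mean(1).round().astype(int).tolist())))
    if z>.1: print(list(zip((s*1000).astype(int).tolist(),im[50:58].mean(0).astype(int).tolist()))[20:100:2])
E
```

```text
blade -28.35169590722234 2.2252517719771814
blade 30.249559240711644 -1.0244472706446754
slot -34.71227311552869 0.6156246534794114
slot 37.36801143532145 -0.6015823729751022
0.092 [(-45, 140), (-44, 139), (-43, 137), (-42, 134), (-41, 132), (-40, 129), (-39, 127), (-38, 125), (-37, 124), (-36, 123), (-35, 122), (-34, 122), (-33, 122), (-32, 121), (-31, 121), (-30, 120), (-29, 120), (-28, 119), (-27, 117), (-26, 116), (-25, 115), (-24, 116), (-23, 118), (-22, 123), (-21, 131), (-20, 142), (-19, 153), (-18, 166), (-17, 176), (-16, 183), (-15, 188), (-14, 192), (-13, 194), (-12, 196), (-11, 196), (-10, 195), (-9, 192), (-8, 187), (-7, 179), (-6, 168), (-5, 156), (-4, 142), (-3, 129), (-2, 118), (-1, 111), (0, 107), (1, 106), (2, 109), (3, 115), (4, 123), (5, 132), (6, 142), (7, 152), (8, 162), (9, 171), (10, 179), (11, 184), (12, 187), (13, 190), (14, 191), (15, 191), (16, 190), (17, 190), (18, 189), (19, 187), (20, 183), (21, 177), (22, 169), (23, 158), (24, 147), (25, 134), (26, 122), (27, 111), (28, 103), (29, 97), (30, 95)]
0.1167 [(-45, 142), (-44, 143), (-43, 145), (-42, 150), (-
[... 511 characters left out ...]
(3, 130), (4, 117), (5, 107), (6, 98), (7, 93), (8, 90), (9, 89), (10, 89), (11, 89), (12, 90), (13, 91), (14, 91), (15, 92), (16, 92), (17, 92), (18, 92), (19, 92), (20, 92), (21, 92), (22, 92), (23, 92), (24, 92), (25, 92), (26, 93), (27, 93), (28, 93), (29, 93), (30, 92)]
[(-40, 185), (-38, 186), (-36, 186), (-34, 187), (-32, 185), (-30, 173), (-28, 146), (-26, 116), (-24, 96), (-22, 91), (-20, 92), (-18, 92), (-16, 93), (-14, 93), (-12, 93), (-10, 93), (-8, 93), (-6, 93), (-4, 92), (-2, 91), (0, 92), (2, 93), (4, 94), (6, 92), (8, 91), (10, 92), (12, 93), (14, 93), (16, 94), (18, 93), (20, 93), (22, 93), (24, 93), (26, 93), (28, 94), (30, 101), (32, 120), (34, 146), (36, 166), (38, 174)]
```

Request:
{"method": "jog_arm", "body": {
  "targets": [
    [0.0,[1.0,0.0,0.0],0.0],
    [0.0,[2.0,0.0,0.0],0.0],
    [0.0,[2.0,0.0,0.0],0.0]
  ]
}}

```text
t: 7.7
position: [0.6118, 0.007, 0.1543]
ee_rot: [-18.5, 89.8, 177.3]
ft_force: [0.3, 0.1, -0.9]
grip_width: 0.17
```

Run:
```python
from h import *
from cell import eyes
rep((.613,.0058,.165,-74.2))
d=eyes.get_image("side");np.savez(f"/tmp/side2.npz",**d)
u,v=proj(d,(.613,.006,.10)).astype(int);f=d["frame"][:,:,::-1]; print(u,v)
cv2.imwrite("pics/h2.png",cv2.resize(f[v-25:v+25,u-25:u+25],(600,600),interpolation=cv2.INTER_CUBIC))
th=np.radians(15.8); a=np.array([np.cos(th),np.sin(th)]);b=np.array([-a[1],a[0]])
o=np.array([.6128,.0032])
s=np.arange(-60,61)/1000.;t=np.arange(-15,20)/1000.
g=cv2.cvtColor(d["frame"],cv2.COLOR_RGB2GRAY)
z=.092
pts=o+s[None,:,None]*a+t[:,None,None]*b
q=proj(d,np.concatenate([pts,np.full(pts.shape[:2]+(1,),z)],-1)).astype(np.float32)
im=cv2.remap(g,q[...,0],q[...,1],cv2.INTER_CUBIC).astype(float)
print(z,list(zip((t*1000).round().astype(int).tolist(),im[:,42:78].mean(1).round().astype(int).tolist())))
```

```text
t 7.7 p [0.6118 0.007  0.1543] yawY -74.19 tilt [-3.1e-03  1.0e-04 -1.0e+00] F [ 0.31  0.07 -0.94] M [-0.007 -0.016 -0.022] w 1.45 q [ -2.5   7.   72.6   0.  100.6  71.7]
  shift cm [-1.07  0.15 -0.08] turn rad 0.0
302 190
0.092 [(-15, 115), (-14, 115), (-13, 115), (-12, 115), (-11, 115), (-10, 115), (-9, 115), (-8, 114), (-7, 113), (-6, 112), (-5, 111), (-4, 109), (-3, 108), (-2, 107), (-1, 107), (0, 106), (1, 105), (2, 104), (3, 103), (4, 101), (5, 99), (6, 96), (7, 95), (8, 93), (9, 92), (10, 91), (11, 91), (12, 91), (13, 91), (14, 91), (15, 91), (16, 91), (17, 91), (18, 91), (19, 91)]
```

View pics/h2.png

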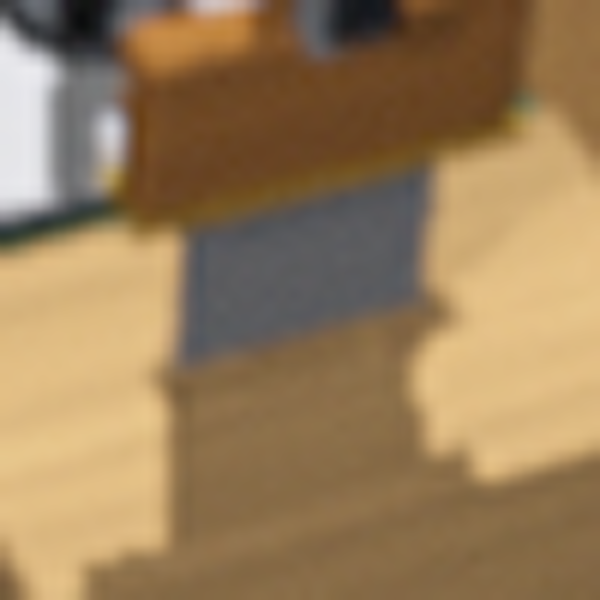

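Run:
```python
from h import *
th=np.radians(15.8); a=np.array([np.cos(th),np.sin(th)]);b=np.array([-a[1],a[0]])
o=np.array([.6128,.0032])
for c in("top","side"):
    d=np.load(f"/tmp/{c}1.npz");w,ok=cloud(d)
    hsv=cv2.cvtColor(d["frame"],cv2.COLOR_RGB2HSV).astype(int)
    # handle top: TCP z .1767 + .040 -> ~.2167
    rel=w[...,:2]-o;s=rel@a*1e3;t=rel@b*1e3
    m=ok&(hsv[...,1]>90)&(hsv[...,0]>5)&(hsv[...,0]<25)&(abs(s)<60)&(abs(t)<30)&(w[...,2]>.155)&(w[...,2]<.23)
    print(c,m.sum(),"z",np.percentile(w[m][:,2],[5,50,95]).round(4),"s",np.percentile(s[m],[1,99]).round(1),"t",np.percentile(t[m],[2,10,50,90,98]).round(1))
    mt=m&(w[...,2]>.21); print(mt.sum(),"top t",np.percentile(t[mt],[2,50,98]).round(1), s[mt].min(),s[mt].max())
    m2=ok&(abs(s)<27)&(abs(t)<30)&(w[...,2]>.125)&(w[...,2]<.155); print("blade",m2.sum(),np.percentile(t[m2],[5,50,95]) if m2.sum() else 0, s[m2].mean() if m2.sum() else 0)
    # block top in depth (z)
    m3=ok&(abs(s)<80)&(abs(t)>10)&(abs(t)<45)&(w[...,2]<.105)&(w[...,2]>.08);print("block z",w[m3][:,2].mean())
```

```text
top 117 z [0.1723 0.2129 0.2198] s [-46.7   0.1] t [-6.1 -4.2  4.2 11.5 12.1]
76 top t [-6.2  2.4 15.7] -45.626123021616785 0.8287192437420517
blade 0 0 0
block z 0.09139182614342745
side 558 z [0.1706 0.1965 0.2156] s [-44.1  44. ] t [-8.8 -7.6 -5.7  2.1  8. ]
148 top t [-12.1  -1.9   9.9] -44.348268318920134 44.58650740309189
blade 149 [-0.40990729  1.44547092  3.51733601] -0.5583424489501613
block z 0.09068312930959146
```

Request:
{"method": "jog_arm", "body": {
  "targets": [
    [0.0,[0.0,0.05,0.0],0.0],
    [0.0,[0.2,0.05,0.0],0.0],
    [0.0,[0.3,0.05,0.0],0.0],
    [0.0,[0.4,0.05,0.0],0.0],
    [0.0,[0.5,0.05,0.0],0.0],
    [0.0,[0.5,0.05,0.0],0.0]
  ]
}}

```text
t: 8.5
position: [0.613, 0.0064, 0.1521]
ee_rot: [158.4, 89.9, -5.8]
ft_force: [-1.0, -0.4, 2.4]
grip_width: 0.167
```

```bash
python3 -c "
from h import *
rep((.613,.0058,.102,-74.2))"
```

```text
t 8.5 p [0.613  0.0064 0.1521] yawY -74.2 tilt [ 1.1e-03 -1.0e-04 -1.0e+00] F [-1.01 -0.39  2.4 ] M [-0.051  0.158  0.063] w 1.43 q [ -2.6   6.9  72.9  -0.  100.1  71.6]
  shift cm [5.01 0.06 0.02] turn rad 0.0
```

Request:
{"method": "jog_arm", "body": {
  "targets": [
    [0.0,[0.1,0.0,0.0],0.0],
    [0.0,[0.2,0.0,0.0],0.0],
    [0.0,[0.3,0.0,0.0],0.0],
    [0.0,[0.3,0.0,0.0],0.0]
  ]
}}

```text
t: 9.0
position: [0.6137, 0.0062, 0.1519]
ee_rot: [158.1, 89.7, -6.1]
ft_force: [-2.1, -0.8, 9.9]
grip_width: 0.171
```

```bash
python3 -c "
from h import *
rep((.613,.0058,.102,-74.2))"
```

```text
t 9.0 p [0.6137 0.0062 0.1519] yawY -74.21 tilt [ 5.e-03 -5.e-04 -1.e+00] F [-2.11 -0.84  9.94] M [-0.071  0.401  0.028] w 1.46 q [-2.6  6.8 73.  -0.  99.9 71.6]
  shift cm [4.99 0.02 0.1 ] turn rad -0.0
```

Run:
```python
from h import *
from cell import eyes
d=eyes.get_image("side");np.savez(f"/tmp/side3.npz",**d)
rep()
th=np.radians(15.8); a=np.array([np.cos(th),np.sin(th)]);b=np.array([-a[1],a[0]])
o=np.array([.6128,.0032])
s=np.arange(-60,60.5,.25)/1000.;t=np.arange(-20,25,.25)/1000.
ims=[]
for n in(0,2,3):
    dd=np.load(f"/tmp/side{n}.npz")
    pts=o+s[None,:,None]*a+t[::-1][:,None,None]*b
    q=proj(dd,np.concatenate([pts,np.full(pts.shape[:2]+(1,),.092)],-1)).astype(np.float32)
    im=cv2.remap(dd["frame"],q[...,0],q[...,1],cv2.INTER_CUBIC)
    ims.append(im[:,:,::-1])
    tt=t[::-1]
    if n==3:
        for lo,hi in[(-26,26),(-34,-30.5),(31,34)]:
            k=(s*1e3>lo)&(s*1e3<hi);pr=im[:,k].mean(1)
            print(lo,[(round(x*1e3),*c.astype(int)) for x,c in zip(tt[::6],pr[::6])])
o=cv2.resize(np.vstack(ims),None,fx=1.0,fy=1.0); cv2.imwrite("pics/c3.png",o)
```

```text
t 9.05 p [0.6137 0.0063 0.1519] yawY -74.21 tilt [ 5.e-03 -5.e-04 -1.e+00] F [-2.55  0.34 11.4 ] M [-0.123  0.386  0.006] w 1.46 q [-2.6  6.8 73.  -0.  99.9 71.6]
-26 [(25, np.int64(108), np.int64(103), np.int64(98)), (23, np.int64(106), np.int64(102), np.int64(98)), (22, np.int64(104), np.int64(101), np.int64(97)), (20, np.int64(103), np.int64(99), np.int64(97)), (19, np.int64(101), np.int64(98), np.int64(97)), (17, np.int64(100), np.int64(97), np.int64(96)), (16, np.int64(98), np.int64(96), np.int64(96)), (14, np.int64(96), np.int64(95), np.int64(95)), (13, np.int64(94), np.int64(93), np.int64(95)), (11, np.int64(92), np.int64(92), np.int64(95)), (10, np.int64(90), np.int64(91), np.int64(94)), (8, np.int64(89), np.int64(91), np.int64(94)), (7, np.int64(90), np.int64(90), np.int64(93)), (5, np.int64(93), np.int64(90), np.int64(90)), (4, np.int64(99), np.int64(91), np.int64(86)), (2, np.int64(106), np.int64(92), np.int64(80)), (1, np.int64(114), np.int64(94), np.int64(73)), (-1, np.int64(122), np.int64(97), np.int64(68)), (-2, np.int64(128), np.int64(100), np.int64(66)), (-4, np.int6
[... 2861 characters left out ...]
), np.int64(109), np.int64(72)), (-1, np.int64(151), np.int64(119), np.int64(79)), (-2, np.int64(167), np.int64(134), np.int64(89)), (-4, np.int64(184), np.int64(149), np.int64(101)), (-5, np.int64(203), np.int64(167), np.int64(114)), (-7, np.int64(216), np.int64(180), np.int64(125)), (-8, np.int64(223), np.int64(188), np.int64(131)), (-10, np.int64(228), np.int64(192), np.int64(135)), (-11, np.int64(228), np.int64(193), np.int64(135)), (-13, np.int64(227), np.int64(192), np.int64(134)), (-14, np.int64(226), np.int64(190), np.int64(132)), (-16, np.int64(224), np.int64(189), np.int64(131)), (-17, np.int64(223), np.int64(188), np.int64(131)), (-19, np.int64(223), np.int64(188), np.int64(130))]
```

View pics/c3.png

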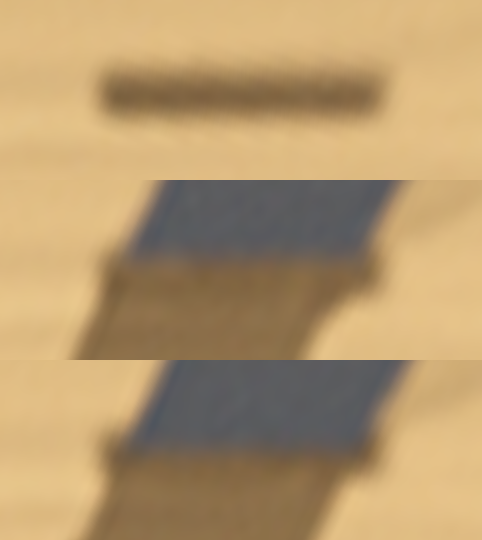

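Request:
{"method": "jog_arm", "body": {
  "targets": [
    [0.0,[-0.35,0.0,0.0],0.0],
    [0.0,[-0.35,0.23,-0.05],0.0],
    [0.0,[-0.35,0.23,-0.05],0.0],
    [0.0,[-0.15,0.23,-0.05],0.0],
    [0.0,[0.0,0.23,-0.05],0.0],
    [0.0,[0.15,0.23,-0.05],0.0],
    [0.0,[0.15,0.23,-0.05],0.0]
  ]
}}

```text
t: 9.93
position: [0.6138, 0.0044, 0.1466]
ee_rot: [-17.1, 90.0, 178.7]
ft_force: [-0.5, -0.4, -1.8]
grip_width: 0.166
```

```bash
python3 -c "
from h import *
rep((.613,.0058,.102,-74.2))"
```

```text
t 9.93 p [0.6138 0.0044 0.1466] yawY -74.19 tilt [-4.e-04  0.e+00 -1.e+00] F [-0.49 -0.41 -1.76] M [-0.014  0.003  0.022] w 1.42 q [-2.8  7.1 73.2 -0.  99.7 71.4]
  shift cm [ 4.46 -0.15  0.03] turn rad 0.0
```

Request:
{"method": "jog_arm", "body": {
  "targets": [
    [0.0,[0.5,0.0,0.0],0.0],
    [0.0,[1.0,0.0,0.0],0.0],
    [0.0,[1.5,0.0,0.0],0.0],
    [0.0,[2.0,0.0,0.0],0.0],
    [0.0,[2.0,0.0,0.0],0.0]
  ]
}}

```text
t: 10.55
position: [0.6135, 0.0044, 0.1261]
ee_rot: [-16.8, 89.9, 179.0]
ft_force: [0.3, -0.2, -1.3]
grip_width: 0.175
```

```bash
python3 -c "
from h import *
rep((.613,.0058,.102,-74.2))"
```

```text
t 10.55 p [0.6135 0.0044 0.1261] yawY -74.2 tilt [-0.0012  0.     -1.    ] F [ 0.26 -0.19 -1.28] M [ 0.029  0.051 -0.006] w 1.5 q [-2.8  7.2 75.2 -0.  97.7 71.4]
  shift cm [ 2.41 -0.15  0.01] turn rad -0.0
```

Request:
{"method": "jog_arm", "body": {
  "targets": [
    [0.0,[0.6,0.0,0.0],0.0],
    [0.0,[1.2,0.0,0.0],0.0],
    [0.0,[1.8,0.0,0.0],0.0],
    [0.0,[2.2,0.0,0.0],0.0],
    [0.0,[2.5,0.0,0.0],0.0],
    [0.0,[2.5,0.0,0.0],0.0]
  ]
}}

```text
t: 11.3
position: [0.6139, 0.0044, 0.1023]
ee_rot: [161.0, 90.0, -3.2]
ft_force: [-0.8, -0.2, 0.5]
grip_width: 0.17
```

```bash
python3 -c "
from h import *
rep((.613,.0058,.102,-74.2))"
```

```text
t 11.3 p [0.6139 0.0044 0.1023] yawY -74.2 tilt [ 5.e-04 -0.e+00 -1.e+00] F [-0.75 -0.2   0.48] M [-0.018  0.175  0.01 ] w 1.45 q [-2.8  7.4 77.4 -0.  95.2 71.4]
  shift cm [ 0.03 -0.16  0.05] turn rad 0.0
```

Request:
{"method": "jog_arm", "body": {
  "targets": [
    [0.0,[0.2,0.0,0.0],0.0],
    [0.0,[0.2,0.0,0.0],0.0],
    [4.5,[0.1,0.0,0.0],0.0],
    [4.5,[0.0,0.0,0.0],0.0],
    [4.5,[0.0,0.0,0.0],0.0],
    [4.5,[0.0,0.0,0.0],0.0]
  ]
}}

```text
t: 12.05
position: [0.6138, 0.0044, 0.1016]
ee_rot: [-12.8, 90.0, -177.0]
ft_force: [-0.2, 0.3, 0.2]
grip_width: 0.528
```

Request:
{"method": "jog_arm", "body": {
  "targets": [
    [4.5,[-2.0,0.0,0.0],0.0],
    [4.5,[-5.0,0.0,0.0],0.0],
    [4.5,[-8.5,0.0,0.0],0.0],
    [4.5,[-8.5,0.0,0.0],0.0]
  ]
}}

```text
t: 12.55
position: [0.6157, 0.0043, 0.1928]
ee_rot: [161.5, 89.5, -2.7]
ft_force: [0.2, -1.0, 0.5]
grip_width: 0.527
```

Run:
```python
from h import *
from cell import eyes
fs=[]
for c in ["side","top"]:
    d=eyes.get_image(c);np.savez(f"/tmp/{c}4.npz",**d)
    u,v=proj(d,(.60,.06,.11)).astype(int);f=d["frame"][:,:,::-1]
    fs.append(cv2.resize(f[v-50:v+50,u-50:u+50],(400,400),interpolation=cv2.INTER_CUBIC))
    m,w=sel(d,(.5785,.1237),.045,.115,.14); print(c,m.sum(),rect(w[m][:,:2]) if m.sum()>5 else 0)
    m,w=sel(d,(.613,.005),.06,.128,.155); print("handle top",m.sum(),w[m][:,2].max(),np.median(w[m][:,2]),rect(w[m][:,:2]))
cv2.imwrite("pics/r4.png",np.hstack(fs)); rep((.5790,.1235,.2,-15.9),(.5790,.1235,.1,-15.9))
```

```text
side 77 (array([580. , 123.3]), array([52.5, 11.8]), 74.7)
handle top 256 0.14385039805590727 0.13928936477915815 (array([614. ,   2.5]), array([89.6, 20.2]), 15.3)
top 64 (array([577.6, 123.8]), array([47.8, 12.6]), 74.6)
handle top 125 0.14638744336571663 0.1405980996774967 (array([605.6,   2.1]), array([76.1, 18.2]), 16.2)
t 12.65 p [0.6142 0.0044 0.188 ] yawY -74.2 tilt [ 1.8e-03 -1.0e-04 -1.0e+00] F [ 0.2   0.3  -0.28] M [ 0.013 -0.062  0.031] w 4.51 q [ -2.8   7.3  68.9   0.  103.8  71.4]
  shift cm [ -1.21 -12.42   0.14] turn rad -1.018
  shift cm [  8.79 -12.43   0.16] turn rad -1.018
```

View pics/r4.png

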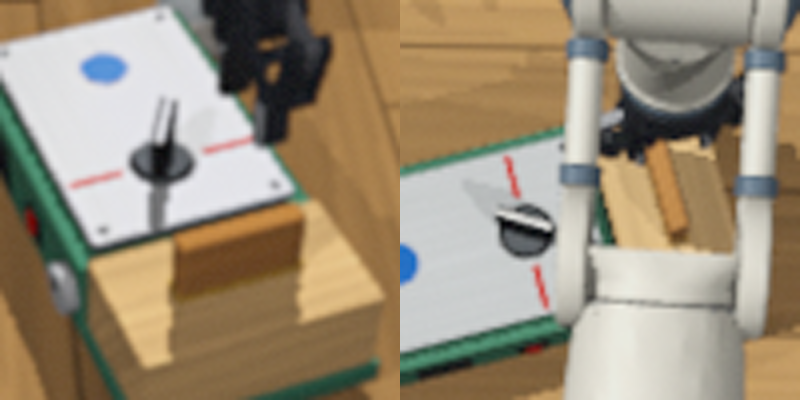

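Request:
{"method": "jog_arm", "body": {
  "targets": [
    [4.5,[0.0,-4.0,0.1],-0.18],
    [4.5,[0.0,-8.0,0.1],-0.36],
    [4.5,[0.0,-12.5,0.1],-0.54],
    [4.5,[0.5,-12.5,0.1],-0.72],
    [4.5,[1.0,-12.5,0.1],-0.9],
    [4.5,[1.5,-12.5,0.1],-1.02],
    [4.5,[1.5,-12.5,0.1],-1.02]
  ]
}}

```text
t: 13.52
position: [0.578, 0.1243, 0.1699]
ee_rot: [-64.9, 89.8, -170.7]
ft_force: [0.7, 0.0, 0.2]
grip_width: 0.528
```

Run:
```python
from h import *
from cell import eyes
rep((.5788,.124,.104,-15.6))
d=eyes.get_image("side")
u,v=proj(d,(.579,.124,.13)).astype(int);f=d["frame"][:,:,::-1]
cv2.imwrite("pics/f1.png",cv2.resize(f[v-40:v+40,u-40:u+40],(500,500),interpolation=cv2.INTER_CUBIC))
rep((.5788,.124,.104,-15.6))
```

```text
t 13.53 p [0.578  0.1243 0.1699] yawY -15.82 tilt [-3.3e-03 -5.0e-04 -1.0e+00] F [0.71 0.04 0.22] M [0.016 0.079 0.031] w 4.51 q [  8.8   3.9  74.3  -0.  102.   24.7]
  shift cm [6.59 0.1  0.  ] turn rad -0.004
t 13.57 p [0.5783 0.1243 0.1705] yawY -15.9 tilt [-2.4e-03 -4.0e-04 -1.0e+00] F [0.13 0.73 0.53] M [-0.004 -0.03   0.018] w 4.51 q [  8.8   3.8  74.3  -0.  102.   24.7]
  shift cm [6.65 0.07 0.01] turn rad -0.005
```

View pics/f1.png

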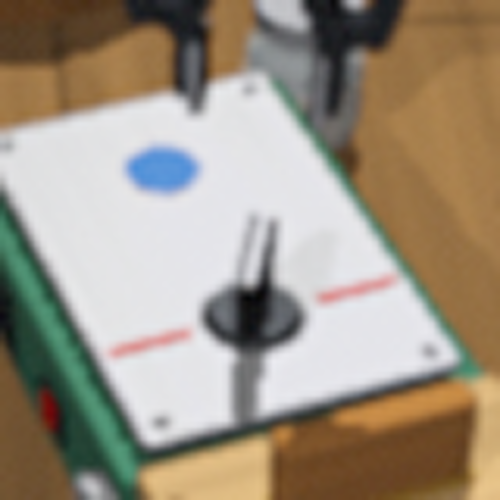

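Request:
{"method": "jog_arm", "body": {
  "targets": [
    [4.5,[2.5,0.05,0.0],0.0],
    [4.5,[4.5,0.05,0.0],0.0],
    [4.5,[6.6,0.05,0.0],0.0],
    [4.5,[6.6,0.05,0.0],0.0],
    [0.0,[6.6,0.05,0.0],0.0],
    [0.0,[6.6,0.05,0.0],0.0],
    [0.0,[6.6,0.05,0.0],0.0],
    [0.0,[6.6,0.05,0.0],0.0]
  ]
}}

```text
t: 14.58
position: [0.5795, 0.1243, 0.1063]
ee_rot: [112.2, 90.0, 6.5]
ft_force: [0.1, 0.5, -0.1]
grip_width: -0.002
```

```bash
python3 -c "
from h import *
rep((.5788,.124,.104,-74.2))"
```

```text
t 14.57 p [0.5795 0.1243 0.1063] yawY -15.76 tilt [ 7.e-04  1.e-04 -1.e+00] F [ 0.08  0.47 -0.12] M [ 0.011 -0.008 -0.012] w -0.02 q [ 8.8  4.1 80.5 -0.  95.4 24.6]
  shift cm [ 0.23 -0.06  0.05] turn rad 1.02
```

Run:
```python
from h import *
from cell import eyes
fs=[]
for c in("side","top"):
    d=eyes.get_image(c)
    u,v=proj(d,(.579,.124,.13)).astype(int);f=d["frame"][:,:,::-1]
    fs.append(cv2.resize(f[v-40:v+40,u-40:u+40],(400,400),interpolation=cv2.INTER_CUBIC))
cv2.imwrite("pics/f2.png",np.hstack(fs));rep()
```

```text
t 14.68 p [0.5794 0.1243 0.1061] yawY -15.76 tilt [ 3.e-04  0.e+00 -1.e+00] F [ 0.2   0.11 -1.18] M [ 0.043  0.001 -0.012] w 0.0 q [ 8.8  4.1 80.6 -0.  95.4 24.6]
```

View pics/f2.png

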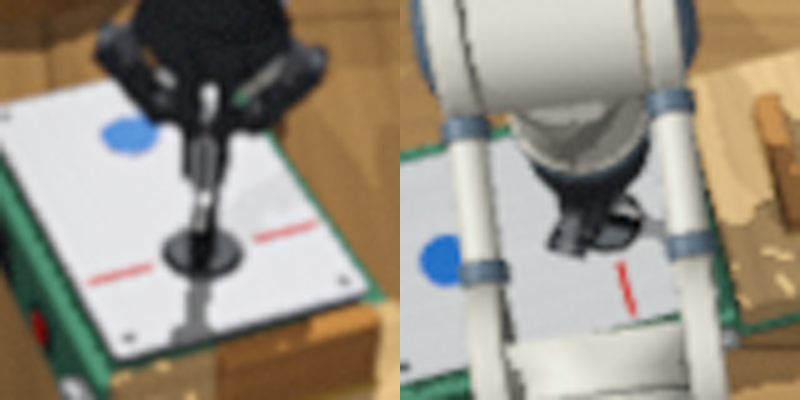

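Run:
```python
from h import *
from cell import eyes
d=eyes.get_image("side")
u,v=proj(d,(.579,.124,.13)).astype(int);f=d["frame"][:,:,::-1]
cv2.imwrite("pics/f3.png",cv2.convertScaleAbs(cv2.resize(f[v-20:v+20,u-20:u+20],(640,600),interpolation=cv2.INTER_CUBIC),alpha=1.6,beta=20))
w,ok=cloud(d)
print((w[v-10:v+16:2,u-6:u+8:1,2]*1000).astype(int)); print((w[v-10:v+16:2,u-6:u+8:1,1]*1000).astype(int))
rep()
```

```text
[[ 90  90 170 171 170 174 173 178 176 174 172 173 165  90]
 [ 91  88 160 163 164 169 167 170 169 164 165 167 158  91]
 [ 92  91 156 156 160 160 161 161 161 158 159 161  90  88]
 [ 92  90  89 150 152 151 155 154 156 152 153 153  91  93]
 [ 89  88  93  90 146 147 143 146 149 133 120  92  90  90]
 [ 92  90  89  90  87 133 131 132 132 128  90  93  90  88]
 [ 90  87  90  89  90 132 135 133 135 121  89  90  90  89]
 [ 90  90  89  90 131 133 135 134 132 112  91  91  89  87]
 [ 90  96  96  94 129 126 128 127 121 102  98  97  90  91]
 [ 94  98  97  95 122 121 118 122 113  96  97  98  95  97]
 [ 96  93  96  97 113 113 112 114 103  96  98  95  97  98]
 [ 92  97  95  96 105 105 105 107  96  99  96  98  99  96]
 [ 82  87  92  94  95  98  96  95  93  93  93  89  90  86]]
[[218 218 119 118 119 114 115 109 111 113 115 114 123 215]
 [208 211 123 119 118 111 114 110 111 117 115 113 123 204]
 [197 197 120 119 114 114 112 112 112 116 114 112 196 198]
 [188 190 191 118 115 117 112 113 110 114 112 112 186 183]
 [182 183 177 181 115 113 117 113 110 129 143 175 177 177]
 [169 171 173 171 174 121 122 122 121 125 170 166 169 171]
 [163 166 163 163 161 113 109 112 108 125 162 160 160 161]
 [154 154 154 153 107 104 101 102 104 126 150 150 152 154]
 [145 138 138 140 101 103 101 101 108 130 133 135 142 141]
 [132 128 129 131 100 101 104  99 109 128 126 125 128 126]
 [122 124 121 119 101 101 102  99 112 119 117 119 117 116]
 [117 111 113 112 103 102 101  99 111 108 111 108 107 110]
 [119 114 108 106 105 101 103 104 105 105 105 109 108 112]]
t 14.72 p [0.5794 0.1243 0.106 ] yawY -15.76 tilt [ 2.e-04  0.e+00 -1.e+00] F [ 0.58 -0.11  0.06] M [ 0.02  -0.016 -0.028] w 0.02 q [ 8.8  4.1 80.6 -0.  95.4 24.6]
```

View pics/f3.png

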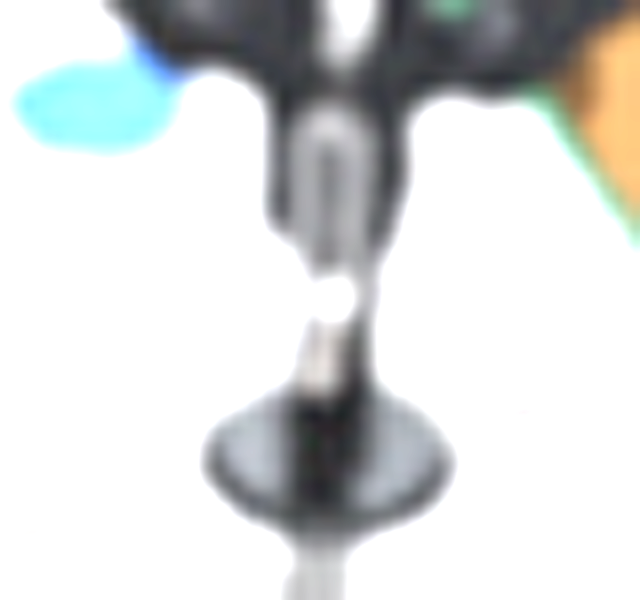

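Run:
```python
from h import *
for n,c,tz in(("side1",(.6126,.0063),.1767),("side3",(.6137,.0063),.1519),("side4",(.6142,.0044),.188)):
    d=np.load(f"/tmp/{n}.npz");w,ok=cloud(d);g=d["frame"].astype(int)
    dark=(g.max(-1)<75)
    m=ok&dark&(np.hypot(w[...,0]-c[0],w[...,1]-c[1])<.06)&(w[...,2]>tz-.03)&(w[...,2]<tz+.12)
    print(n,"tcp",tz,"dark z",np.percentile(w[m][:,2],[0,1,3,10,50]).round(3),m.sum())
    v,u=np.nonzero(m);k=np.argsort(w[m][:,2])[:8];print(w[m][k].round(3).tolist())
```

```text
side1 tcp 0.1767 dark z [0.153 0.219 0.222 0.231 0.273] 351
[[0.641, 0.013, 0.153], [0.603, 0.01, 0.216], [0.603, 0.011, 0.218], [0.606, 0.013, 0.219], [0.61, -0.009, 0.219], [0.612, -0.014, 0.219], [0.605, 0.009, 0.219], [0.603, 0.012, 0.22]]
side3 tcp 0.1519 dark z [0.191 0.196 0.198 0.207 0.251] 312
[[0.605, 0.012, 0.191], [0.607, 0.012, 0.194], [0.605, 0.013, 0.196], [0.602, 0.01, 0.196], [0.616, -0.014, 0.196], [0.604, 0.009, 0.197], [0.607, 0.012, 0.197], [0.621, -0.011, 0.197]]
side4 tcp 0.188 dark z [0.233 0.238 0.241 0.247 0.283] 372
[[0.61, 0.027, 0.233], [0.612, 0.027, 0.236], [0.612, 0.03, 0.237], [0.607, 0.025, 0.238], [0.609, 0.024, 0.238], [0.602, 0.025, 0.239], [0.614, 0.027, 0.239], [0.599, 0.024, 0.239]]
```

Request:
{"method": "jog_arm", "body": {
  "targets": [
    [4.5,[0.0,0.0,0.0],0.0],
    [4.5,[0.0,0.0,0.0],0.0],
    [4.5,[0.0,0.0,0.0],0.0],
    [4.5,[1.0,0.0,0.0],0.0],
    [4.5,[2.0,0.0,0.0],0.0],
    [4.5,[3.0,0.0,0.0],0.0],
    [4.5,[3.0,0.0,0.0],0.0]
  ]
}}

```text
t: 15.6
position: [0.5785, 0.1241, 0.0741]
ee_rot: [-65.1, 89.8, -170.8]
ft_force: [-0.2, 0.4, 0.2]
grip_width: 0.526
```

Run:
```python
from h import *
from cell import eyes
d=eyes.get_image("side")
u,v=proj(d,(.579,.124,.13)).astype(int);f=d["frame"][:,:,::-1]
cv2.imwrite("pics/f4.png",cv2.convertScaleAbs(cv2.resize(f[v-25:v+25,u-25:u+25],(600,600),interpolation=cv2.INTER_CUBIC),alpha=1.4,beta=20))
rep((.5788,.124,.076,-15.6))
```

```text
t 15.65 p [0.5789 0.1242 0.075 ] yawY -15.76 tilt [-1.4e-03 -3.0e-04 -1.0e+00] F [-0.04  0.94 -0.14] M [ 0.01  -0.03   0.016] w 4.49 q [ 8.8  4.6 83.2 -0.  92.3 24.6]
  shift cm [-0.1  -0.01  0.02] turn rad -0.003
```

View pics/f4.png

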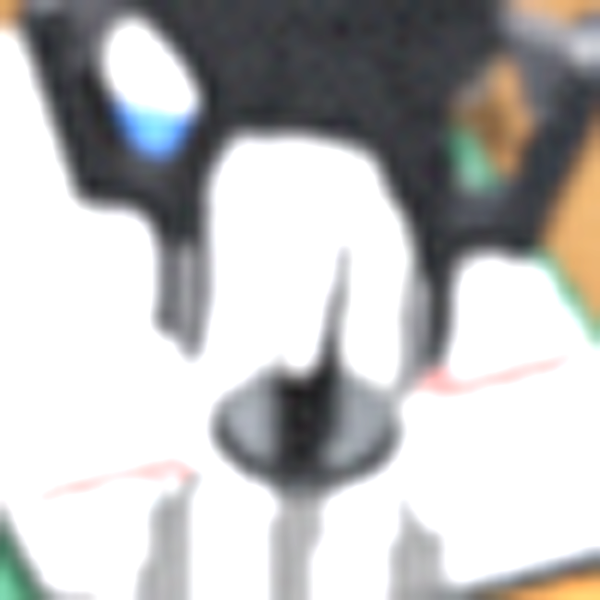

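Request:
{"method": "jog_arm", "body": {
  "targets": [
    [0.0,[0.0,0.0,0.0],0.0],
    [0.0,[0.0,0.0,0.0],0.0],
    [0.0,[0.0,0.0,0.0],0.0],
    [0.0,[0.0,0.0,0.0],0.0],
    [0.0,[0.0,0.0,0.0],0.0]
  ]
}}

```text
t: 16.27
position: [0.58, 0.1242, 0.0767]
ee_rot: [108.8, 89.9, 3.1]
ft_force: [1.8, -0.5, 3.3]
grip_width: 0.122
```

Run:
```python
from h import *
from cell import eyes
rep((.5788,.124,.076,-74.2))
```

```text
t 16.27 p [0.58   0.1242 0.0767] yawY -15.76 tilt [ 1.8e-03  1.0e-04 -1.0e+00] F [ 1.77 -0.49  3.28] M [-0.095 -0.31  -0.047] w 1.04 q [ 8.8  4.5 83.1 -0.  92.3 24.6]
  shift cm [ 0.07 -0.11  0.05] turn rad 1.02
```

Request:
{"method": "jog_arm", "body": {
  "targets": [
    [0.0,[0.0,0.0,0.0],0.14],
    [0.0,[0.0,0.0,0.0],0.28],
    [0.0,[0.0,0.0,0.0],0.42],
    [0.0,[0.0,0.0,0.0],0.56],
    [0.0,[0.0,0.0,0.0],0.7],
    [0.0,[0.0,0.0,0.0],0.84],
    [0.0,[0.0,0.0,0.0],0.96],
    [0.0,[0.0,0.0,0.0],1.02]
  ]
}}

```text
t: 17.27
position: [0.5792, 0.1251, 0.0767]
ee_rot: [-113.6, 89.9, 82.1]
ft_force: [-1.7, 1.9, 4.8]
grip_width: 0.121
```

Request:
{"method": "jog_arm", "body": {
  "targets": [
    [0.0,[0.0,0.0,0.0],0.0],
    [0.0,[0.0,0.0,0.0],0.0]
  ]
}}

```text
t: 17.52
position: [0.5792, 0.1251, 0.0767]
ee_rot: [-114.3, 89.9, 81.6]
ft_force: [-0.5, 1.8, 5.4]
grip_width: 0.125
```

Run:
```python
from h import *
rep((.5788,.124,.076,-74.2))
```

```text
t 17.52 p [0.5792 0.1251 0.0767] yawY -74.13 tilt [ 2.0e-04  1.3e-03 -1.0e+00] F [-0.5   1.8   5.44] M [ 0.363  0.208 -0.013] w 1.06 q [ 8.8  4.5 83.1  0.1 92.4 83. ]
  shift cm [0.07 0.09 0.07] turn rad 0.001
```

Request:
{"method": "jog_arm", "body": {
  "targets": [
    [4.5,[0.0,0.0,0.0],0.0],
    [4.5,[0.0,0.0,0.0],0.0],
    [4.5,[0.0,0.0,0.0],0.0],
    [4.5,[-2.0,0.0,0.0],0.0],
    [4.5,[-5.0,0.0,0.0],0.0],
    [4.5,[-8.0,0.0,0.0],0.0],
    [4.5,[-8.0,0.0,0.0],0.0]
  ]
}}

```text
t: 18.4
position: [0.5811, 0.1245, 0.161]
ee_rot: [172.8, 89.6, 8.6]
ft_force: [0.8, 0.3, 0.0]
grip_width: 0.525
```

Run:
```python
from h import *
from cell import eyes
fs=[]
for c in ["side","top"]:
    d=eyes.get_image(c);np.savez(f"/tmp/{c}5.npz",**d)
    u,v=proj(d,(.58,.10,.11)).astype(int);f=d["frame"][:,:,::-1]
    fs.append(cv2.resize(f[v-50:v+50,u-50:u+50],(400,400),interpolation=cv2.INTER_CUBIC))
    m,w=sel(d,(.5788,.124),.04,.114,.14); print(c,m.sum(),rect(w[m][:,:2]) if m.sum()>5 else 0)
    m,w=sel(d,(.613,.005),.06,.13,.155); print("handle",m.sum(),np.median(w[m][:,2]),rect(w[m][:,:2]))
cv2.imwrite("pics/r5.png",np.hstack(fs)); rep((.5474,.2343,.15,-74.2))
```

```text
side 125 (array([580.4, 123.5]), array([49.4, 16.7]), 19.6)
handle 242 0.13963063158327643 (array([614.4,   3.7]), array([88.8, 21.9]), 15.9)
top 47 (array([575.6, 122.9]), array([44.2, 11.5]), 15.1)
handle 140 0.13999918389288268 (array([613.1,   4.3]), array([90.1, 18.3]), 16.4)
t 18.5 p [0.5796 0.1243 0.1566] yawY -74.2 tilt [ 1.2e-03  2.0e-04 -1.0e+00] F [-0.6  -0.02 -0.14] M [-0.047  0.028 -0.019] w 4.47 q [  8.8   3.8  75.8  -0.  100.4  83. ]
  shift cm [  0.65 -11.46   0.1 ] turn rad 0.0
```

View pics/r5.png

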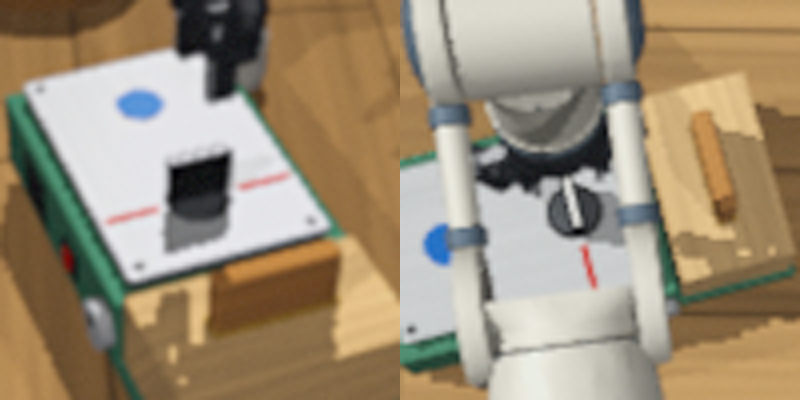

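Request:
{"method": "jog_arm", "body": {
  "targets": [
    [0.0,[0.0,-4.0,0.0],0.0],
    [0.0,[0.0,-8.0,0.1],0.0],
    [0.0,[0.0,-11.5,0.1],0.0],
    [0.0,[3.0,-11.5,0.1],0.0],
    [0.0,[6.0,-11.5,0.1],0.0],
    [0.0,[9.0,-11.5,0.1],0.0],
    [0.0,[9.0,-11.5,0.1],0.0]
  ]
}}

```text
t: 19.38
position: [0.5444, 0.2337, 0.0612]
ee_rot: [4.2, 89.5, -160.0]
ft_force: [-0.9, -0.2, 0.4]
grip_width: 0.002
```

Run:
```python
from h import *
from cell import eyes
rep((.5474,.2345,.054,-74.2))
d=eyes.get_image("side")
u,v=proj(d,(.55,.22,.10)).astype(int);f=d["frame"][:,:,::-1]
cv2.imwrite("pics/p1.png",cv2.resize(f[v-40:v+40,u-40:u+40],(500,500),interpolation=cv2.INTER_CUBIC))
```

```text
t 19.38 p [0.5444 0.2337 0.0612] yawY -74.2 tilt [-0.008  -0.0029 -1.    ] F [-0.86 -0.18  0.38] M [ 0.007 -0.017 -0.027] w 0.02 q [19.9  5.4 83.8 -0.  91.4 94.1]
  shift cm [ 0.72  0.   -0.32] turn rad 0.0
```

View pics/p1.png

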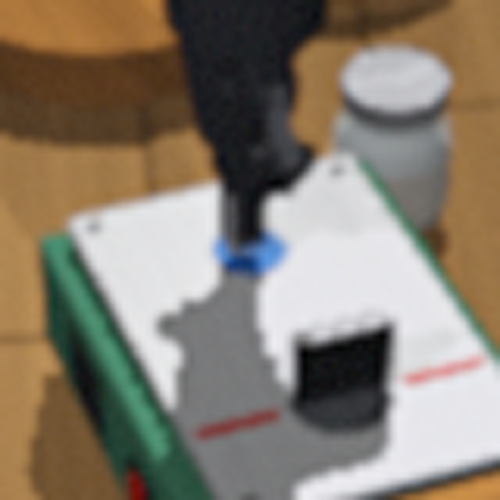

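Request:
{"method": "jog_arm", "body": {
  "targets": [
    [0.0,[0.2,0.0,0.0],0.0],
    [0.0,[0.4,0.0,0.0],0.0],
    [0.0,[0.6,0.0,0.0],0.0],
    [0.0,[0.6,0.0,0.0],0.0]
  ]
}}

```text
t: 19.92
position: [0.5471, 0.2346, 0.06]
ee_rot: [153.4, 90.0, -10.8]
ft_force: [-1.1, 0.4, -0.3]
grip_width: 0.001
```

```bash
python3 -c "
from h import *
rep()"
```

```text
t 19.93 p [0.5471 0.2346 0.06  ] yawY -74.2 tilt [ 1.e-04 -0.e+00 -1.e+00] F [-1.12  0.41 -0.3 ] M [-0.052  0.037  0.012] w 0.01 q [19.9  5.3 83.9 -0.  90.7 94.1]
```

Request:
{"method": "jog_arm", "body": {
  "targets": [
    [0.0,[0.2,0.0,0.0],0.0],
    [0.0,[0.4,0.0,0.0],0.0],
    [0.0,[0.6,0.0,0.0],0.0],
    [0.0,[0.7,0.0,0.0],0.0],
    [0.0,[0.7,0.0,0.0],0.0]
  ]
}}

```text
t: 20.55
position: [0.5471, 0.2347, 0.0535]
ee_rot: [-178.4, 90.0, 17.4]
ft_force: [-1.6, -1.5, 5.1]
grip_width: 0.001
```

```bash
python3 -c "
from h import *
rep()"
```

```text
t 20.55 p [0.5471 0.2347 0.0535] yawY -74.2 tilt [ 3.e-04  1.e-04 -1.e+00] F [-1.56 -1.49  5.06] M [-0.164  0.388  0.009] w 0.01 q [19.9  5.5 84.4 -0.  90.1 94.1]
```

Request:
{"method": "jog_arm", "body": {
  "targets": [
    [0.0,[0.2,0.0,0.0],0.0],
    [0.0,[0.4,0.0,0.0],0.0],
    [0.0,[0.6,0.0,0.0],0.0],
    [0.0,[0.7,0.0,0.0],0.0],
    [0.0,[0.7,0.0,0.0],0.0]
  ]
}}

```text
t: 21.18
position: [0.5471, 0.2347, 0.0481]
ee_rot: [-179.2, 89.9, 16.6]
ft_force: [-6.3, -2.4, 11.9]
grip_width: -0.005
```

```bash
python3 -c "
from h import *
rep()"
```

```text
t 21.18 p [0.5471 0.2347 0.0481] yawY -74.2 tilt [ 1.1e-03  3.0e-04 -1.0e+00] F [-6.26 -2.43 11.93] M [-0.368  1.049  0.05 ] w -0.04 q [19.9  5.6 84.9 -0.  89.5 94.1]
```

Request:
{"method": "jog_arm", "body": {
  "targets": [
    [0.0,[0.15,0.0,0.0],0.0],
    [0.0,[0.3,0.0,0.0],0.0],
    [0.0,[0.3,0.0,0.0],0.0],
    [0.0,[0.3,0.0,0.0],0.0]
  ]
}}

```text
t: 21.68
position: [0.5473, 0.2347, 0.048]
ee_rot: [-179.2, 89.8, 16.6]
ft_force: [-12.3, -4.2, 22.9]
grip_width: -0.002
```

```bash
python3 -c "
from h import *
rep()"
```

```text
t 21.68 p [0.5473 0.2347 0.048 ] yawY -74.19 tilt [ 2.5e-03  8.0e-04 -1.0e+00] F [-12.27  -4.22  22.9 ] M [-0.801  2.065 -0.022] w -0.02 q [19.9  5.5 85.  -0.  89.4 94.1]
```

Run:
```python
from h import *
from cell import eyes
fs=[]
for c in ["side","top"]:
    d=eyes.get_image(c)
    u,v=proj(d,(.58,.12,.11)).astype(int);f=d["frame"][:,:,::-1]
    fs.append(cv2.resize(f[v-60:v+60,u-60:u+60],(400,400),interpolation=cv2.INTER_CUBIC))
    w,ok=cloud(d);th=np.radians(15.8);a=np.array([np.cos(th),np.sin(th)]);b=np.array([-a[1],a[0]])
    rel=w[...,:2]-[.5788,.124];s=rel@a;t=rel@b
    m=ok&(abs(s)<.065)&(t>.04)&(t<.16)&(w[...,2]<.1)&(w[...,2]>.075);mb=ok&(abs(s)>.05)&(abs(s)<.08)&(abs(t+.125)<.04)&(w[...,2]<.1)&(w[...,2]>.075)
    print(c,"panel z",np.median(w[m][:,2]),"block z",np.median(w[mb][:,2]))
    m,w=sel(d,(.613,.005),.06,.13,.155); print("handle",m.sum(),np.median(w[m][:,2]),rect(w[m][:,:2]))
    m,w=sel(d,(.5788,.124),.035,.122,.14);print("wing",m.sum(),rect(w[m][:,:2]))
cv2.imwrite("pics/e.png",np.hstack(fs)); rep()
```

```text
side panel z 0.08447828463372842 block z 0.09074183257771584
handle 244 0.1389948771387643 (array([614.5,   3.8]), array([89.4, 22.7]), 15.3)
wing 89 (array([579.4, 122.5]), array([48.2, 14.7]), 20.3)
top panel z 0.08527497368697512 block z 0.09158065864580112
handle 140 0.14020614375501494 (array([612.4,   4. ]), array([88.2, 17.8]), 16.0)
wing 51 (array([578.2, 123.6]), array([49.2, 11.5]), 15.2)
t 21.77 p [0.5473 0.2347 0.048 ] yawY -74.19 tilt [ 2.5e-03  8.0e-04 -1.0e+00] F [-11.51  -4.19  23.13] M [-0.863  2.101  0.034] w -0.03 q [19.9  5.5 85.  -0.  89.4 94.1]
```

View pics/e.png

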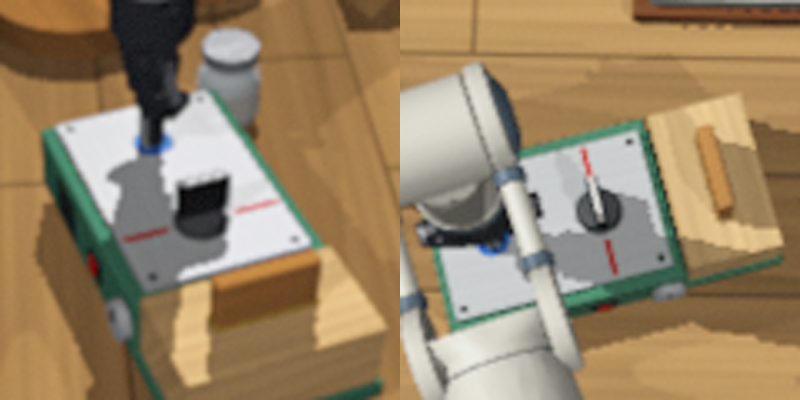

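The picture shows the panel pressed (6.3 mm below the block top in both cameras), the wing lined up with the red line and the scraper home in the slot. I'm handing in the job.

```bash
python3 -c "
from cell import ctrl
print(ctrl.job_done())"
```

```text
the job is handed in; nothing more can be done
None
```

I handed the job in at about 22 s with all three steps done. The scraper is home in the slot and released, the fastener is turned into line, and the shut fingers are holding the panel down on its blue disc. The system gives no verdict, so these are my own last checks:

- **Scraper:** the handle lies at 15.3 to 16.0° and the block at about 15.8°. The handle's top is about 50 mm above the block, so it stands fully home.
- **Fastener:** the wing lies at 15.2° by the top camera, within 1° of the red line. The side camera gave 20.3°, which is 4.5° off but still inside the 7.4° limit. I trust the top view more because its outline of the wing was cleaner.
- **Panel:** both cameras put it about 6.3 mm below the block's top. It stopped moving while the downward force rose to 23 N. There was also a sideways force of about 12 N.
- **Chisel, plane and jar:** I did not go near them and saw no contact, but I did not measure their positions again at the end.

Three things did not go as expected:

- **Fingertips:** they sit about 38 mm above the reported tool point. The first close on the fastener therefore closed on air above the wing, and I repeated it 31 mm lower. The scraper was held only near the top of its handle.
- **Slot position:** the two cameras disagreed by about 2.5 mm on where the slot is. The first try touched the block's top at about 10 N, and a 2.3 mm sideways correction let the blade in.
- **Grip opening:** it read 14.5 mm on the 18 mm handle. I did not look into that further.

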